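# Start the bowl chopper and shift it up to fast

## Robot

A 6-joint arm with a two-finger parallel gripper is mounted at the origin on the work surface. World frame = base frame: x ahead of the robot, y to its left, z up, the work surface at z = 0. Lengths are in m, angles in rad, forces in N, time in s.
With the tool pointing down it reaches from about 0.3 to 0.775 m from the base axis. Payload 14.6 kg.
Tool frame: the origin (TCP) lies on the centre line of the jaws, within the pads' length; the fingertips stand 19 mm ahead of it and the grasp point (between the pads) is the TCP; z points along the fingers, y is the direction in which the jaws open and shut (so a half turn about z gives the same grasp; the last joint's range is limited). The gripper opens to 94 mm and grips with 3 to 60 N. Pads are 16 mm wide; open, the fingers measure 119 mm over their backs; the gripper's body (75 mm by 177 mm) begins 78 mm behind the grasp point.
Start: joints at [1.08, 0.3, 1.521, -0, 1.321, -0.067], TCP at [0.226, 0.501, 0.224] pointing down, gripper open.
Joint ranges: [-3.03, 3.03], [-0.79, 2.21], [0.23, 2.52], [-1.04, 4.18], [0, 3.07], [-2.55, 2.55]. Speed limits (rad/s): [2.22, 2.22, 2.57, 3.14, 3.14, 3.14].

## Interface

Orientations are given as [roll, pitch, yaw] about the fixed x, y, z axes, in that order (R = Rz(yaw) Ry(pitch) Rx(roll)).
In Python, from station import ctrl gives the robot as it stands. The module is installed in compiled form; this text tells all that it offers.
- The arm moves only by the shell command python3 -m creep 'ROWS' [FORCE]. ROWS is a JSON object of lists of equal length, an entry for each row: "translation": the shift along the world's x, y, z in mm, a list of three; "yaw": the turn about the world's z in rad; "gripper": the closure in counts, from 0 (fully open) to 255 (shut). A call has 1 to 5 rows; each row is the pose to reach, as a shift and turn from the pose measured when the call began; what a row does not reach only later rows make up. A row lasts 1/12 s, in which the tool goes at most 41.7 mm and 7.16 degrees, less where a joint would pass 70% of its speed; a pose out of reach is approached as far as the arm can. A call with a gripper value outside its range is refused whole. The fingers move at their own pace and stop on an object; FORCE is the grip in N (left out, the last holds). Time passes only in rows, so rows that repeat a pose let the fingers close. It gives the time, the measured TCP pose, the force and the opening at its end, in the units of the state.
- ctrl.get_obs(): the state, without advancing time (a new reading comes with each control period).
- ctrl.camera(name): name is "scene" or "top" or "wrist"; returns a dict with "pixels" (384x512x3 uint8, red, green, blue), "depth" (384x512 float32, m along the optical axis (not along the pixel's ray), 0 where there is no reading), "fx", "fy", "cx", "cy" (pixels), "R" (3x3) and "t" (3): a world point X has camera coordinates R X + t; the wrist camera has in their place "tool_from_camera" (4x4, takes a point from camera to tool coordinates, whose origin is the TCP and whose axes are the flange's). Camera axes: x right, y down, z forward; pixel columns grow to the right and rows downward; lengths in m; the calibration is good to about 2 mm. A picture is of the moment at which its call begins: read the wrist's pose just before it.
- ctrl.hand_in(): hands the job in, once; it reports no verdict.
The state is a dict: "time_s": time; "qpos": joint angles; "joint_vel": joint speeds; "tau": joint torques, N m; "ee_pos": TCP position; "eef_rot": TCP orientation; "force": force on the tool from outside, world axes, zero at the start; "moment": the same for the moment, N m; "grip_width": finger opening in m.
Only numpy, scipy, OpenCV 4.12 (cv2) and the standard library are available. Lean on these libraries where they do the work, as an engineer would, in place of code of your own. Each camera call takes 0.05 s, during which the arm holds its last target. There are 200 camera calls.

## Task

Start the bowl chopper: with your fingertips push its speed lever from off to the middle (slow) catch and let it rest there, push the start button fully down so that it stays in, and only then push the lever on past the slow catch to the far (fast) stop. Just push, do not lift or shove the machine, and leave the sauce bottle, the mustard jar and the shaker standing where they are.

Things in the scene. Friction and masses are not known exactly. Their poses are not given: they have to be found in the camera images.
- chopper: Low bench bowl chopper, 9 kg, loose on rubber feet; grey housing 260 (x) x 420 (y) mm, flat deck 100 mm above the table. Origin: centre of its underside; x points away from the robot (yaw up to 0.4 rad), y left, z up. Left half: steel bowl, 190 mm across, centre y = +105 mm, with hood, up to 75 mm above the deck. Right half: flat control deck. Start button at x -40, y -165 mm.
- lever_top (a point): Top centre, 45 mm above the deck, of the black lever paddle, an upright block 16 mm (chopper x) x 52 (y), solid from 7 to 45 mm above the deck. It slides along chopper +x at chopper y -75 mm: x -45 off (near stop), -10 slow, +25 fast (far stop). White bars mark these. Resistance about 1 N up to slow, where a catch resists, 6 to 7 N from there on to fast. Stays where left.
- start_button (a joint): How far the start button is pressed, in m: 0 = out, 0.008 = fully in. It needs about 4 N all the way, then meets a hard stop, and stays wherever it is left (latches).
- start_top (a point): Centre of the start button's top: grey plastic cylinder 32 mm across on a dark collar (50 mm across, 4 mm high) on the deck; the top stands 18 mm above the deck when out, 10 mm when fully in. Moves with the button.
- sauce: Bystander: brown sauce bottle, 60 mm across, 190 mm tall, loose on the table to the right of the chopper. Origin: centre of its underside.
- mustard: Bystander: mustard jar, 66 mm across, 100 mm tall, loose on the table to the right of the chopper. Origin: centre of its underside.
- shaker: Bystander: steel salt shaker, 38 mm across, 60 mm tall, standing loose on the far right corner of the chopper's deck. Origin: centre of its underside.

How it is judged:
By the outcome, as a careful person would: the job done as asked, in the order asked, and still so for the second after the job is handed in, with the robot touching nothing.
It also fails if it takes over 58 s, if anything falls off the work surface, if the arm or the gripper's body presses on something with over 40 N, if the wrist force passes 120 N, or if a joint passes its speed limit or range.

## Working session

There is one attempt and no reset: what is moved stays moved. The work goes in short steps, Python scripts to look and compute and a shell command to move; the robot and the scene stay as the last step left them, time stands still between calls to the robot, and variables do not carry over. Pictures are saved under pics/ and viewed, about 8 in all and at most 12, crops included, and the job is handed in when it is done.

```bash
mkdir -p pics
python3 - <<'E'
from station import ctrl
import cv2,numpy as np
o=ctrl.get_obs();print({k:np.round(o[k],3) for k in o})
ims=[]
for n in("scene","top"):
    c=ctrl.camera(n);np.savez(f"pics/{n}0.npz",**c);print(n,c["fx"],c["cx"],c["cy"],np.round(c["R"],3).tolist(),np.round(c["t"],3))
    cv2.imwrite(f"pics/{n}0.png",c["pixels"][...,::-1])
E
```

```text
{'time_s': np.float64(0.0), 'qpos': array([ 1.08 ,  0.3  ,  1.522,  0.   ,  1.321, -0.067]), 'joint_vel': array([-0.001,  0.001, -0.   ,  0.001, -0.001, -0.   ]), 'tau': array([ 1.0000e-03, -5.3182e+01, -3.5274e+01,  7.1000e-02,  2.4000e-02,
       -0.0000e+00]), 'ee_pos': array([0.226, 0.501, 0.224]), 'eef_rot': array([-3.14 , -0.   ,  2.718]), 'force': array([-0.56 , -0.673, -0.35 ]), 'moment': array([-0.009, -0.024,  0.029]), 'grip_width': np.float64(0.094)}
scene 391.0412765910546 251.98888061042382 190.66325187987968 [[0.367, 0.93, -0.011], [0.738, -0.298, -0.605], [-0.566, 0.214, -0.796]] [-0.177 -0.366  1.168]
top 379.4405320173275 256.38691574883046 191.75728315157167 [[0.014, -1.0, -0.024], [-0.993, -0.011, -0.121], [0.121, 0.025, -0.992]] [-0.021  0.571  0.827]
```

View pics/top0.png

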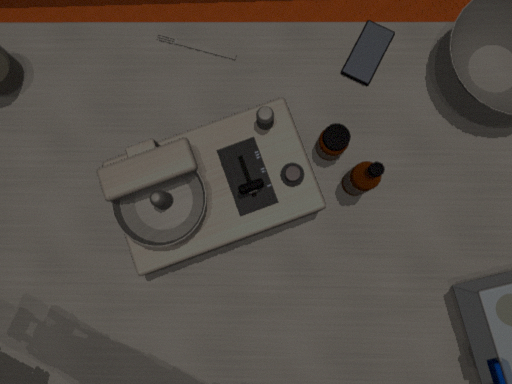

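View pics/scene0.png

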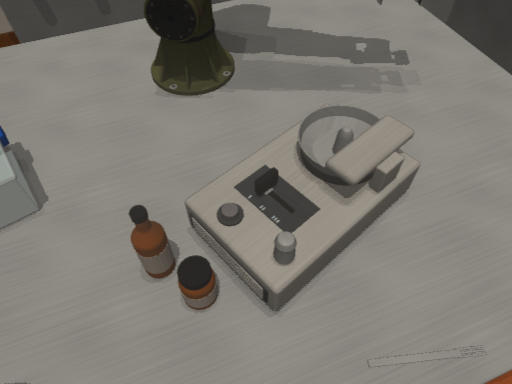

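```bash
cat > h.py <<'E'
import numpy as np,cv2
def cloud(c):
    d=c["depth"];v,u=np.mgrid[:384,:512]
    P=np.stack([(u-c["cx"])/c["fx"]*d,(v-c["cy"])/c["fy"]*d,d],-1)
    return (P-c["t"])@c["R"]
def ray(c,u,v,z):
    r=np.array([(u-c["cx"])/c["fx"],(v-c["cy"])/c["fy"],1])@c["R"];o=-c["t"]@c["R"]
    return o+r*(z-o[2])/r[2]
E
python3 - <<'E'
from h import *
for n in("top","scene"):
    c=dict(np.load(f"pics/{n}0.npz"));P=cloud(c);ok=c["depth"]>0
    m=ok&(abs(P[...,2]-.1)<.006)
    nl,l,s,_=cv2.connectedComponentsWithStats(m.astype(np.uint8));k=1+np.argmax(s[1:,4]);q=P[l==k]
    print(n,len(q),"deck z",np.median(q[:,2]))
    r=cv2.minAreaRect(q[:,:2].astype(np.float32)*1000);print(r)
    (cx,cy),(w,h),a=r;a=np.deg2rad(a)
    yaw=a if w<h else a-np.pi/2
    C=np.array([cx,cy])/1000;ex=np.array([np.cos(yaw),np.sin(yaw)]);ey=np.array([-ex[1],ex[0]])
    print("yaw",yaw,"C",C)
    L=np.stack([(P[...,:2]-C)@ex,(P[...,:2]-C)@ey,P[...,2]],-1)
    for nm,(x0,x1,y0,y1,z0,z1) in dict(lever=(-.1,.06,-.12,-.03,.138,.16),button=(-.08,.0,-.2,-.13,.112,.13),shaker=(.03,.14,-.215,-.12,.145,.175),bottles=(-.2,.3,-.42,-.23,.08,.25)).items():
        k=ok&(L[...,0]>x0)&(L[...,0]<x1)&(L[...,1]>y0)&(L[...,1]<y1)&(L[...,2]>z0)&(L[...,2]<z1);p=L[k]
        if len(p): print(nm,len(p),"local min/max/med",np.round(np.percentile(p,[2,50,98],0),3).tolist(),"world",np.round(np.median(P[k],0),3))
E
```

```text
top 14541 deck z 0.10023621127559482
((580.2720336914062, 78.34622192382812), (259.05670166015625, 418.4994201660156), 20.931232452392578)
yaw 0.36531892279453776 C [0.58027203 0.07834622]
lever 203 local min/max/med [[-0.045, -0.099, 0.14], [-0.037, -0.075, 0.144], [-0.029, -0.05, 0.148]] world [ 0.572 -0.004  0.144]
button 188 local min/max/med [[-0.054, -0.179, 0.115], [-0.04, -0.164, 0.118], [-0.026, -0.15, 0.12]] world [ 0.601 -0.089  0.118]
shaker 248 local min/max/med [[0.071, -0.166, 0.146], [0.084, -0.149, 0.157], [0.101, -0.134, 0.161]] world [ 0.713 -0.032  0.157]
bottles 1458 local min/max/med [[-0.122, -0.317, 0.088], [-0.081, -0.29, 0.112], [0.027, -0.257, 0.191]] world [ 0.61  -0.217  0.112]
scene 15076 deck z 0.10035810004776699
((581.2152709960938, 76.89784240722656), (259.75726318359375, 419.2444763183594), 20.889062881469727)
yaw 0.3645829249377807 C [0.58121527 0.07689784]
lever 204 local min/max/med [[-0.044, -0.099, 0.139], [-0.035, -0.076, 0.144], [-0.029, -0.051, 0.147]] world [ 0.575 -0.007  0.144]
button 213 local min/max/med [[-0.054, -0.179, 0.113], [-0.038, -0.165, 0.118], [-0.026, -0.151, 0.12]] world [ 0.604 -0.091  0.118]
shaker 367 local min/max/med [[0.074, -0.167, 0.146], [0.09, -0.155, 0.158], [0.103, -0.138, 0.161]] world [ 0.721 -0.036  0.158]
bottles 2414 local min/max/med [[-0.106, -0.332, 0.084], [-0.072, -0.3, 0.105], [0.03, -0.26, 0.191]] world [ 0.624 -0.227  0.105]
```

```bash
python3 - <<'E'
import cv2
a=cv2.imread("pics/top0.png")[125:220,205:325];b=cv2.imread("pics/scene0.png")[155:250,205:325]
cv2.imwrite("pics/crop0.png",cv2.convertScaleAbs(cv2.hconcat([cv2.resize(i,None,fx=3.3,fy=5*.66,interpolation=3) for i in(a,b)]),alpha=1.8))
E
python3 -m creep '{"translation":[[35,-50,15],[60,-95,15],[80,-130,15],[100,-165,15],[120,-200,15]],"yaw":[0.12,0.24,0.36,0.48,0.6],"gripper":[255,255,255,255,255]}' 10
```

```text
time_s: 0.52
ee_pos: [0.3252, 0.3375, 0.2386]
eef_rot: [-3.14, -0.0, -2.994]
force: [1.6, 0.3, -0.2]
grip_width: 0.064
```

View pics/crop0.png

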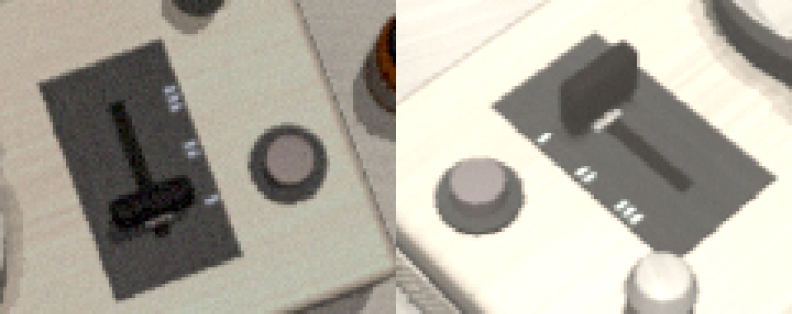

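Crop: black paddle (≈(152,203) left panel) sits by the single bar I (≈(210,200)). Bars II (≈(190,150)) and III (≈(172,98)) lie ahead, and the button is right of them. I'll measure the bars to settle the 8 mm lever discrepancy.

```bash
cat >> h.py <<'E'
C=np.array([.5807,.0776]);yaw=.365
ex=np.array([np.cos(yaw),np.sin(yaw)]);ey=np.array([-ex[1],ex[0]])
def loc(p): p=np.asarray(p)[...,:2]-C;return np.stack([p@ex,p@ey],-1)
def wld(x,y): return C+x*ex+y*ey
E
python3 - <<'E'
from h import *
for n in("top","scene"):
    c=dict(np.load(f"pics/{n}0.npz"));P=cloud(c);L=loc(P)
    g=c["pixels"].min(-1).astype(float)
    pan=(c["depth"]>0)&(L[...,0]>-.08)&(L[...,0]<.06)&(L[...,1]>-.128)&(L[...,1]<-.098)&(P[...,2]<.106)
    w=(pan&(g>g[pan].mean()+25)).astype(np.uint8)
    k,l,s,ce=cv2.connectedComponentsWithStats(cv2.dilate(w,np.ones((3,3))))
    for i in range(1,k): print(n,s[i,4],np.round(loc(ray(c,*ce[i],.1))*1000,1))
    # lever top height slices
    t=(c["depth"]>0)&(abs(L[...,1]+.075)<.02)&(L[...,0]>-.09)&(L[...,0]<.04)
    for z in(.105,.115,.125,.135,.142):
        m=t&(abs(P[...,2]-z)<.004)
        if m.any(): print(z,np.round(np.percentile(L[m][:,0],[2,50,98])*1000,1),m.sum())
print(wld(-.075,-.075),wld(-.04,-.165))
E
python3 -m creep '{"translation":[[20,-34,0],[40,-68,0],[60,-102,0],[80,-136,0],[100,-170,0]],"yaw":[0.1,0.2,0.3,0.36,0.36],"gripper":[255,255,255,255,255]}'
```

```text
top 594 [  -9.7 -121. ]
0.105 [-84.3 -11.1  38.2] 662
0.115 [-45.  -44.8 -44.6] 8
0.125 [-45.1 -44.7 -44.4] 10
0.135 [-45.  -44.9 -44.7] 9
0.142 [-44.9 -38.2 -29.3] 134
scene 614 [  -9.8 -120.4]
0.105 [-83.   -3.7  37.4] 656
0.115 [-30.8 -30.  -29.3] 32
0.125 [-30.7 -29.8 -29.1] 39
0.135 [-30.8 -29.8 -28.9] 38
0.142 [-43.9 -34.2 -29. ] 148
[ 0.53741191 -0.01923048] [ 0.60223168 -0.09080839]
time_s: 0.93
ee_pos: [0.4256, 0.1656, 0.2386]
eef_rot: [-3.14, -0.0, -2.629]
force: [0.8, 1.6, 0.2]
grip_width: 0.0306
```

```bash
python3 - <<'E'
from h import *
c=dict(np.load("pics/top0.npz"))
for u,v in((268.6,185.6),(262.6,170.5),(257,154.7)): print(np.round(loc(ray(c,u,v,.1))*1000,1))
c=dict(np.load("pics/scene0.npz"))
for u,v in((545-396,136),(585-396,174),(628-396,210)): print(np.round(loc(ray(c,u/3.3+205,v/3.3+155,.1))*1000,1))
E
python3 -m creep '{"translation":[[22,-37,0],[45,-74,0],[67,-111,0],[89,-148,0],[110,-185,0]],"yaw":[-0.08,-0.147,-0.147,-0.147,-0.147],"gripper":[255,255,255,255,255]}'
```

```text
[ -45.7 -109.3]
[ -11.2 -108.6]
[  24.9 -109.2]
[ -45.6 -108. ]
[ -10.1 -109.4]
[  24.1 -108.6]
time_s: 1.35
ee_pos: [0.5318, -0.0139, 0.2384]
eef_rot: [-3.141, -0.001, -2.776]
force: [0.5, 0.9, -0.0]
grip_width: 0.0006
```

```bash
python3 -m creep '{"translation":[[2,-6,-35],[2,-6,-70],[2,-6,-90],[2,-6,-104],[2,-6,-104]],"yaw":[0,0,0,0,0],"gripper":[255,255,255,255,255]}'
python3 - <<'E'
from h import *
from station import ctrl
o=ctrl.get_obs();print(loc(o["ee_pos"]),o["ee_pos"],o["force"])
c=ctrl.camera("scene");cv2.imwrite("pics/s1.png",cv2.resize(c["pixels"][120:270,170:370,::-1],None,fx=3,fy=3,interpolation=3))
E
```

```text
time_s: 1.77
ee_pos: [0.5323, -0.0199, 0.1311]
eef_rot: [3.14, -0.005, -2.776]
force: [-0.7, 0.1, -0.4]
grip_width: 0.0002
[-0.08002044 -0.07379286] [ 0.53229131 -0.0198949   0.13113365] [-0.71141317  0.07099311 -0.41967052]
```

View pics/s1.png

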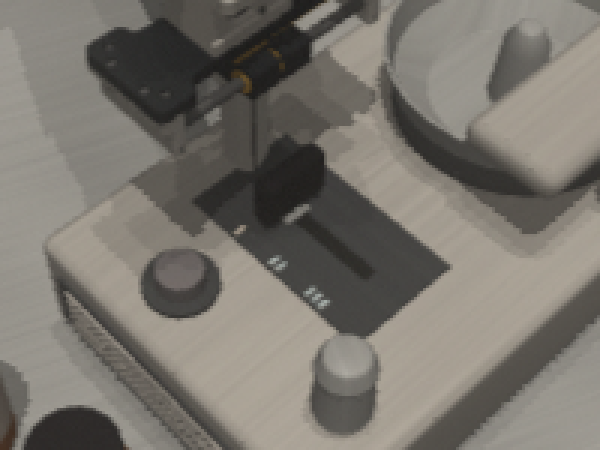

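Fingers (≈(250,130)) stand right behind the paddle (≈(290,185)) and clear of everything else. Pushing gently.

```bash
cat > look.py <<'E'
from h import *
from station import ctrl
o=ctrl.get_obs();f=o["force"];print("tcp loc mm",np.round(loc(o["ee_pos"])*1000,1),"z",round(o["ee_pos"][2],4),"F along x",round(f[:2]@ex,2),"Fz",round(f[2],2),"t",o["time_s"])
for n in("scene","top"):
    c=ctrl.camera(n);P=cloud(c);L=loc(P);z=P[...,2];ok=c["depth"]>0
    cv2.imwrite(f"pics/{n}_last.png",c["pixels"][...,::-1])
    dark=c["pixels"].max(-1)<60
    m=ok&dark&(abs(L[...,1]+.075)<.024)&(L[...,0]>-.09)&(L[...,0]<.05)
    t=m&(z>.138)&(z<.149);s=m&(z>.11)&(z<.136)
    for k in(t,s): print(n,k.sum(),np.round(np.percentile(L[k][:,0],[2,50,98])*1000,1) if k.sum()>5 else "")
    b=ok&(np.hypot(*(L-[-.04,-.165]).transpose(2,0,1))<.011)&(z<.125);print("button z",np.round(np.median(z[b]),4) if b.any() else "hidden")
    d=ok&(abs(z-.1)<.003)&(abs(L[...,1])<.3)&(abs(L[...,0])<.3)
    print("deck",cv2.minAreaRect(P[d][:,:2].astype(np.float32)*1000))
E
python3 -m creep '{"translation":[[10,4,0],[20,8,0],[29,11,0],[37,14,0],[37,14,0]],"yaw":[0,0,0,0,0],"gripper":[255,255,255,255,255]}'; python3 look.py
```

```text
time_s: 2.23
ee_pos: [0.5714, -0.0054, 0.1343]
eef_rot: [-3.141, -0.001, -2.776]
force: [-0.4, -0.6, 0.2]
grip_width: 0.0002
tcp loc mm [-38.3 -74.2] z 0.1343 F along x -0.55 Fz 0.2 t 2.2333
scene 191 [-25.5 -16.5 -10.9]
scene 137 [-14.1 -11.8 -10.8]
button z 0.1181
deck ((597.1567993164062, 34.644256591796875), (257.5906066894531, 507.9891662597656), 20.79999542236328)
top 0 
top 0 
button z hidden
deck ((596.9434814453125, 35.11444091796875), (256.62921142578125, 509.01904296875), 20.955753326416016)
```

```bash
python3 -m creep '{"translation":[[1.5,0.5,0],[3,1,0],[4.5,1.7,0],[5.6,2.1,0],[5.6,2.1,0]],"yaw":[0,0,0,0,0],"gripper":[255,255,255,255,255]}'; python3 look.py|head -3
```

```text
time_s: 2.75
ee_pos: [0.5759, -0.0037, 0.1337]
eef_rot: [3.142, -0.002, -2.776]
force: [-0.3, 1.0, -0.8]
grip_width: 0.0006
tcp loc mm [-33.5 -74.2] z 0.1337 F along x 0.1 Fz -0.8 t 2.75
scene 195 [-21.7 -12.7  -7.1]
scene 144 [-9.3 -7.7 -6.5]
```

```bash
python3 -m creep '{"translation":[[0.9,0.4,0],[1.9,0.7,0],[2.8,1.1,0],[3.7,1.4,0],[3.7,1.4,0]],"yaw":[0,0,0,0,0],"gripper":[255,255,255,255,255]}'; python3 look.py|head -3
```

```text
time_s: 3.27
ee_pos: [0.5797, -0.0022, 0.1336]
eef_rot: [3.141, -0.002, -2.776]
force: [-0.6, -0.5, 0.3]
grip_width: 0.0008
tcp loc mm [-29.5 -74.2] z 0.1336 F along x -0.73 Fz 0.3 t 3.2667
scene 193 [-17.6  -8.5  -3.1]
scene 140 [-12.1  -3.7  -2.7]
```

```bash
python3 -m creep '{"translation":[[0.5,0.2,0],[1.1,0.4,0],[1.1,0.4,0],[1.1,0.4,0]],"yaw":[0,0,0,0],"gripper":[255,255,255,255]}'; python3 look.py|head -3
```

```text
time_s: 3.7
ee_pos: [0.5806, -0.0019, 0.1336]
eef_rot: [3.141, -0.003, -2.776]
force: [-1.7, -0.9, 2.3]
grip_width: 0.0005
tcp loc mm [-28.5 -74.2] z 0.1336 F along x -1.93 Fz 2.32 t 3.7
scene 202 [-20.9  -7.7  -2. ]
scene 143 [-34.1  -2.9  -1.8]
```

```bash
python3 -m creep '{"translation":[[-9,-4,0],[-24,-9,0],[-24,-9,30],[-24,-9,60],[-24,-9,60]],"yaw":[0,0,0,0,0],"gripper":[255,255,255,255,255]}'
python3 -m creep '{"translation":[[14,-25,0],[30,-52,0],[44,-77,0],[46,-80,0],[46,-80,0]],"yaw":[0,0,0,0,0],"gripper":[255,255,255,255,255]}'; python3 look.py
```

```text
time_s: 4.22
ee_pos: [0.5585, -0.011, 0.1993]
eef_rot: [-3.138, 0.005, -2.776]
force: [1.1, -0.8, 0.1]
grip_width: 0.0003
time_s: 4.63
ee_pos: [0.6048, -0.0922, 0.1985]
eef_rot: [-3.139, 0.005, -2.778]
force: [-0.1, -0.2, -0.4]
grip_width: 0.0004
tcp loc mm [ -38.1 -167.2] z 0.1985 F along x -0.2 Fz -0.38 t 4.6333
scene 186 [-17.2  -7.8  -2.7]
scene 136 [-4.5 -2.8 -1.7]
button z 0.1184
deck ((597.0263671875, 34.67240905761719), (258.0126953125, 508.0240173339844), 20.859121322631836)
top 117 [-17.6 -10.7  -2.6]
top 26 [-18.1 -17.8 -17.1]
button z hidden
deck ((596.4935913085938, 36.58441162109375), (256.66839599609375, 505.9544982910156), 21.0170841217041)
```

View pics/scene_last.png

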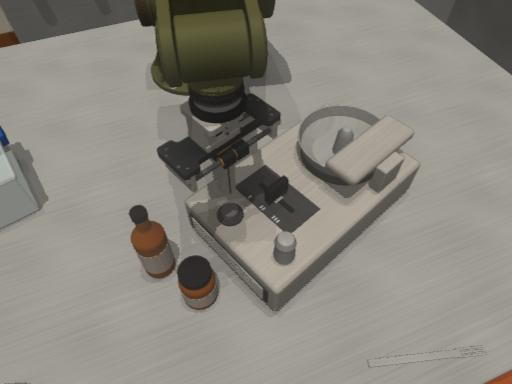

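Lever faces read -17.7 and -2.5 mm, so it is at slow (-10.1 mm). The picture shows the gripper above the button (≈(230,213)), with the bottle, jar and shaker standing. Now the button.

```bash
python3 -m creep '{"translation":[[-2.6,1.2,-25],[-2.6,1.2,-45],[-2.6,1.2,-55],[-2.6,1.2,-57],[-2.6,1.2,-57]],"yaw":[0,0,0,0,0],"gripper":[255,255,255,255,255]}'
python3 -m creep '{"translation":[[0,0,-2],[0,0,-4],[0,0,-6],[0,0,-8],[0,0,-8]],"yaw":[0,0,0,0,0],"gripper":[255,255,255,255,255]}'
```

```text
time_s: 5.15
ee_pos: [0.6016, -0.0886, 0.142]
eef_rot: [-3.139, 0.005, -2.775]
force: [0.8, -0.3, 0.4]
grip_width: 0.0002
time_s: 5.57
ee_pos: [0.6019, -0.0886, 0.1344]
eef_rot: [-3.138, 0.006, -2.775]
force: [0.7, 0.2, 1.7]
grip_width: 0.0006
```

```bash
python3 -m creep '{"translation":[[0,0,-1.5],[0,0,-3],[0,0,-4.5],[0,0,-6],[0,0,-6]],"yaw":[0,0,0,0,0],"gripper":[255,255,255,255,255]}'; python3 -m creep '{"translation":[[0,0,-0.5],[0,0,-1],[0,0,-1]],"yaw":[0,0,0],"gripper":[255,255,255]}'
```

```text
time_s: 5.98
ee_pos: [0.602, -0.0886, 0.1292]
eef_rot: [-3.138, 0.006, -2.775]
force: [-4.0, 1.7, 10.7]
grip_width: 0.0004
time_s: 6.23
ee_pos: [0.6021, -0.0886, 0.1291]
eef_rot: [-3.138, 0.006, -2.775]
force: [-6.4, 1.9, 12.9]
grip_width: 0.0005
```

```bash
python3 -m creep '{"translation":[[0,0,15],[0,0,45],[-13,22,65],[-32,54,65],[-46,80,65]],"yaw":[0,0,0,0,0],"gripper":[255,255,255,255,255]}'; python3 look.py
```

```text
time_s: 6.65
ee_pos: [0.5553, -0.0077, 0.1947]
eef_rot: [-3.137, 0.008, -2.776]
force: [0.3, 0.7, -0.3]
grip_width: 0.0006
tcp loc mm [-54.2 -70.6] z 0.1947 F along x 0.54 Fz -0.31 t 6.65
scene 191 [-16.8  -7.6  -2.3]
scene 138 [-4.9 -3.  -1.9]
button z 0.1103
deck ((596.9902954101562, 34.26637268066406), (257.5535888671875, 507.3873596191406), 20.901002883911133)
top 0 
top 0 
button z hidden
deck ((597.13720703125, 34.99833679199219), (257.04193115234375, 508.140380859375), 20.773578643798828)
```

View pics/scene_last.png

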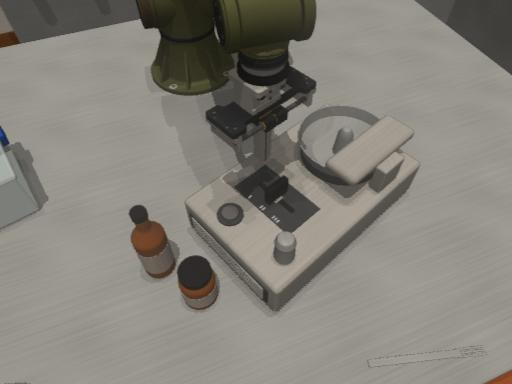

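Button top now reads 110.3 mm, against 118.4 before, so it is fully in and still in after release. The lever is still at slow. The picture shows the arm clear and the bystanders standing. Now the lever to fast.

```bash
python3 -m creep '{"translation":[[1,-4,-25],[1,-4,-50],[1,-4,-62],[1,-4,-62]],"yaw":[0,0,0,0],"gripper":[255,255,255,255]}'
python3 -m creep '{"translation":[[8,3,0],[16,6,0],[22,8.5,0],[26,10,0],[30,11.5,0]],"yaw":[0,0,0,0,0],"gripper":[255,255,255,255,255]}'
python3 -m creep '{"translation":[[3,1.2,0],[6,2.4,0],[9,3.6,0],[12,4.7,0],[14,5.4,0]],"yaw":[0,0,0,0,0],"gripper":[255,255,255,255,255]}'; python3 look.py|head -3
```

```text
time_s: 7.08
ee_pos: [0.5545, -0.0102, 0.1293]
eef_rot: [-3.14, 0.002, -2.773]
force: [-0.1, -0.2, -0.6]
grip_width: 0.0006
time_s: 7.5
ee_pos: [0.585, 0.0013, 0.1301]
eef_rot: [-3.14, 0.001, -2.773]
force: [-6.1, -2.1, 5.2]
grip_width: 0.0005
time_s: 7.92
ee_pos: [0.5989, 0.0066, 0.1301]
eef_rot: [-3.14, -0.0, -2.772]
force: [-5.1, -2.1, 0.4]
grip_width: 0.0008
tcp loc mm [ -8.4 -72.8] z 0.1301 F along x -5.55 Fz 0.37 t 7.9167
scene 198 [ 3.5 12.2 17.6]
scene 136 [-17.1  17.1  18.2]
```

```bash
python3 -m creep '{"translation":[[3,1.2,0],[6,2.4,0],[9,3.6,0],[12,4.7,0],[14,5.4,0]],"yaw":[0,0,0,0,0],"gripper":[255,255,255,255,255]}'
python3 -m creep '{"translation":[[0.9,0.4,0],[1.9,0.7,0],[1.9,0.7,0]],"yaw":[0,0,0],"gripper":[255,255,255]}'; python3 look.py|head -3
```

```text
time_s: 8.43
ee_pos: [0.6129, 0.012, 0.1301]
eef_rot: [-3.14, -0.001, -2.772]
force: [-6.1, -3.5, -0.3]
grip_width: 0.0007
time_s: 8.68
ee_pos: [0.6134, 0.0121, 0.1299]
eef_rot: [-3.141, -0.007, -2.772]
force: [-16.9, -6.6, 5.5]
grip_width: 0.0003
tcp loc mm [  7.1 -72.9] z 0.1299 F along x -18.12 Fz 5.51 t 8.6833
scene 201 [18.9 27.2 32.9]
scene 124 [30.8 32.3 33.2]
```

```bash
python3 -m creep '{"translation":[[-6,-2.5,0],[-24,-9,0],[-40,-15,15],[-50,-19,55],[-60,-23,90]],"yaw":[0,0,0,0,0],"gripper":[255,255,255,255,255]}'
python3 -m creep '{"translation":[[-25,30,10],[-50,60,20],[-75,90,20],[-100,120,20],[-120,150,20]],"yaw":[0,0,0,0,0],"gripper":[255,255,255,255,255]}'
python3 -m creep '{"translation":[[-15,30,0],[-30,60,0],[-45,90,0],[-45,90,0],[-45,90,0]],"yaw":[0,0,0,0,0],"gripper":[255,255,255,255,255]}'
python3 look.py
python3 - <<'E'
import cv2
cv2.imwrite("pics/fin.png",cv2.hconcat([cv2.imread(f"pics/{n}_last.png")[60:310,100:430] for n in("scene","top")]))
E
```

```text
time_s: 9.2
ee_pos: [0.5526, -0.011, 0.2213]
eef_rot: [-3.141, -0.007, -2.772]
force: [0.5, -0.5, 0.3]
grip_width: 0.0005
time_s: 9.62
ee_pos: [0.4311, 0.1402, 0.2422]
eef_rot: [-3.141, -0.005, -2.773]
force: [1.0, -0.2, -0.1]
grip_width: 0.0004
time_s: 10.03
ee_pos: [0.3857, 0.2314, 0.2427]
eef_rot: [-3.141, -0.004, -2.77]
force: [0.6, -0.8, -0.0]
grip_width: 0.0003
tcp loc mm [-127.2  213.3] z 0.2427 F along x 0.26 Fz -0.04 t 10.0333
scene 190 [18.9 27.3 32.4]
scene 128 [30.7 32.2 33. ]
button z 0.1102
deck ((596.8169555664062, 34.85798645019531), (257.6146545410156, 508.5173034667969), 20.880569458007812)
top 189 [16.9 24.  32.5]
top 52 [16.9 17.3 18. ]
button z 0.1101
deck ((596.7291870117188, 34.90467834472656), (256.889404296875, 508.700927734375), 20.95061492919922)
```

View pics/fin.png

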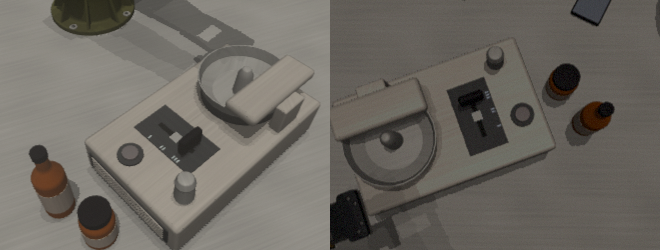

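The lever (≈(190,140) left, (470,100) right) is at bar III. The button (≈(130,153)) is low, the bystanders are standing in place, and the arm is clear.

```bash
python3 -c "
from station import ctrl
print(ctrl.hand_in())"
```

```text
the job is handed in; nothing more can be done
None
```

The job is done in the order asked and handed in at about 10 s on the robot's clock. With closed fingertips I pushed the lever to slow, backed off and pressed the button, then pushed the lever on to the fast stop.

| Check | Reading | Nominal |
|---|---|---|
| Lever at slow, before and after the button press | about -10 mm | -10 mm |
| Button top, after release and at the end | 110 mm above the table (118 mm before) | 110 mm, fully in |
| Lever at fast, at the end | about +24.9 mm | +25 mm |

- **Forces:** the highest I saw were about 13 N down on the button's hard stop and 18 N on the lever's far stop.
- **Chopper:** its deck outline did not shift by more than about 1 mm between the checks made from the first lever push to the end.
- **Bystanders:** the sauce bottle, mustard jar and shaker look upright and in place in the last picture. I checked them by eye only and did not re-measure them.
- **One disagreement:** the lever began at about -37 mm, not the stated -45 mm for off. The bars and button matched the stated layout, so I took this as the lever's true starting position. It did not affect the result.

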